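# Nest a closed tiffin in the three-point container clamp

## Task

Take the closed tiffin by its handle into the worktop clamp and, with the jaw still open, ease it along the worktop until it bears on both stops at once; the stops are set by hand, so feel for them. Then slide the jaw up until its sprung pad nips the tiffin, so that it stands upright held at all three points, and let go. Be gentle: never press the tiffin on a stop or the jaw harder than about 20 N, and leave the other things alone.

Things in the scene. Friction and masses are not known exactly. Their poses are not given: they have to be found in the camera images.
- tiffin: Closed aluminium tiffin: two tiers and lid in one piece, a plain upright cylinder 90 mm in diameter, 84 mm high (lid dome to 88), 0.32 to 0.52 kg. Origin: centre of its underside; z up. A rigid steel bail handle stands over the lid along the tiffin's own y axis. Friction with worktop and stops about 0.6 (0.45 to 0.75).
- tiffin_handle (a point): Centre of the straight grip of the tiffin's handle, on its axis, 121 mm above its underside. The grip is a bar 12 mm wide (tiffin x), 68 mm long (tiffin y), 10 mm high, with 28 mm free under it; grasp it from above, closing along tiffin x.
- clamp: Steel clamp for round containers, screwed to the worktop: two stops and a sliding jaw, open from above. No floor plate: the tiffin stands on the bare worktop, z = 0. Origin: on the worktop, nominal centre of a seated tiffin; x points from jaw to stops, y to the left of that. Stops bear at +60 and -60 degrees from x, the jaw from -x. Jaw rail 34 mm wide, 8 mm high, along x from -200 to -75 mm.
- stop_a: Stop at +60 degrees: a dark block (56 mm high, 28 to 58 mm outwards of the origin) with a screw spindle carrying an upright steel bar, 16 mm thick, 6 to 60 mm high. Origin: on the worktop under the bar's nominal axis, 53 mm from the clamp's origin; x radially outwards. The real bar, set by hand and locked, stands up to 4 mm nearer or farther along x. This is NOT measured: feel for it.
- stop_b: The same stop at -60 degrees (the clamp's -y side), its bar set independently of the other, also up to 4 mm nearer or farther, not measured. Friction: a tiffin pushed straight along clamp x can stick on one bar before it meets the other; then push it along the bar it touches, towards the other.
- jaw: The clamp's sliding jaw, moves along clamp x only. Origin: on the worktop under its carriage, axes as the clamp's; at the start 148 to 136 mm behind (-x) the clamp's origin; it can slide to 63 mm behind. Carriage 50 mm long (x), 42 mm wide, 29 mm high. It drags with a steady 9 N and stays where it is left.
- jaw_fin (a point): Grip point of the jaw's upright fin, 75 mm above the worktop, 4 mm behind the jaw's origin. The fin is 14 mm thick (clamp y), 30 mm long (clamp x), 29 to 87 mm above the worktop; grasp it from above, closing along clamp y.
- jaw_face (a point): Centre of the face of the jaw's flat rubber pad when unpressed, 43 mm ahead of the jaw's origin, 32 mm high; pad 44 mm wide, 36 mm high. The pad is sprung: it yields 10 mm, from 0.7 N rising 0.7 N per mm, then is solid, and keeps pressing with that force when the jaw is left. So about 14 N on the fin (9 drag + 5) gives a nip of 5 N, which is right. The point does not move with the yielding pad.
- teapot: White ceramic teapot, about 150 mm wide and 145 mm high, origin under its middle; a bystander, not to be disturbed.
- coaster: Round plastic coaster, 92 mm across, 6 mm thick, one glass mug stands on it, origin under its middle; a bystander, not to be disturbed.
- mug_a: Tall glass mug, 68 mm across, 130 mm high, on the coaster, origin under its middle; a bystander, not to be disturbed.
- mug_b: Tall glass mug, 68 mm across, 130 mm high, alone, origin under its middle; a bystander, not to be disturbed.
- scoop: Steel sugar scoop, about 160 mm long, 24 mm high, origin under its middle; a bystander, not to be disturbed.
- spice_tin: Small plain steel tin, 56 mm across, 85 mm high, origin under its middle; a bystander, not to be disturbed.
- sugar_jar: Glass jar with wooden cap, 84 mm across, 120 mm high, origin under its middle; a bystander, not to be disturbed.
Things that resemble listed ones, but are neither listed nor needed, are in the scene too. What is shaped like the tiffin but pink or yellow is not meant.

How it is judged:
On the way:
1. the upright tiffin, on the worktop (underside within 4 mm of it), bears on both stops at once (at least 0.8 N on each) while the jaw does not touch it (contact force between tiffin and stop_a above 0.8 N and contact force between tiffin and stop_b above 0.8 N and contact force between tiffin and jaw below 0.1 N and height (world z) of tiffin below 0.004 m and angle between tiffin's own z axis and vertical below 0.05 rad), for 0.2 s.
At the end, for the whole second after the job is handed in: The tiffin stands upright on the worktop (within 0.05 rad, underside within 4 mm of the worktop), at rest, touching both stops (more than 0.4 N each) and nipped by the jaw's pad with more than 2 N; the jaw at rest too (contact force between tiffin and stop_a above 0.4 N and contact force between tiffin and stop_b above 0.4 N and contact force between tiffin and jaw above 2 N and height (world z) of tiffin below 0.004 m and angle between tiffin's own z axis and vertical below 0.05 rad and linear speed of each of tiffin, jaw below 0.01 m/s).
It fails at once if the tiffin is pressed on a stop or by the jaw with more than 20 N (contact force between tiffin and stop_a above 20 N or contact force between tiffin and stop_b above 20 N or contact force between tiffin and jaw above 20 N).
It fails at once if a bystander is moved by more than 15 mm (distance of any of teapot, coaster, mug_a, mug_b, scoop, spice_tin, sugar_jar from where it was at the start of the episode above 0.015 m).
It also fails if it takes over 72 s, if anything falls off the work surface, if the arm or the gripper's body presses on something with over 40 N, if the wrist force passes 120 N, or if a joint passes its speed limit or range.

## Robot

A 7-joint arm with a two-finger parallel gripper is mounted at the origin on the work surface. World frame = base frame: x ahead of the robot, y to its left, z up, the work surface at z = 0. Lengths are in m, angles in rad, forces in N, time in s.
With the tool pointing down it reaches from about 0.35 to 0.9 m from the base axis. Payload 8.1 kg.
Tool frame: the origin (TCP) lies midway between the tips of the shut fingers; the grasp point (between the pads) lies 19 mm behind it; z points along the fingers, y is the line along which they close (so a half turn about z gives the same grasp; the last joint's range is limited). The gripper opens to 92 mm and grips with 3 to 60 N. Pads are 19 mm wide; open, the fingers measure 130 mm over their backs; the gripper's body (75 mm by 190 mm) begins 47 mm behind the grasp point.
Start: joints at [-1.416, 0.434, 0.025, 1.573, -0.012, 1.134, -0.075], TCP at [0.159, 0.604, 0.227] pointing down, gripper open.
Joint ranges: [-2.62, 2.62], [-0.44, 2.09], [-1.27, 1.32], [0.08, 2.57], [-1.32, 4.46], [0.12, 2], [-2.74, 2.74]. Speed limits (rad/s): [2.22, 2.22, 3.01, 3.01, 3.14, 3.14, 3.14].

## Interface

Orientations are given as a rotation vector (axis times angle).
In Python, from cell import arm gives the robot as it stands.
- The arm moves only by the tool carry_out, never from a script. Its arguments are lists of equal length, an entry for each row: "claw": the finger opening in cm, from 0 to 9.18; "delta_pos": the shift along the tool's x, y, z in cm, a list of three; "angular": the turn, a rotation vector about the tool's x, y, z in rad, a list of three. In form: {"claw": [claw, ...], "delta_pos": [[dx, dy, dz], ...], "angular": [[ax, ay, az], ...]}. A call has 1 to 20 rows; each row shifts and turns the commanded pose from where the row before left it, along the tool's axes as they then stand; what a row does not reach is not made up. A row lasts 1/10 s, in which the tool goes at most 50 mm and 8.59 degrees, less where a joint would pass 70% of its speed; a pose out of reach is approached as far as the arm can. A call with a gripper value outside its range is refused whole. The fingers move at their own pace and stop on an object; "force" is the grip in N (left out, the last holds). Time passes only in rows, so rows that do not move let the fingers close. It gives the time, the measured TCP pose, the force, the opening and the grip force at its end, in the units of the state.
- arm.observe(): the state, without advancing time (a new reading comes with each control period).
- arm.get_image(name): name is "side" or "top" or "wrist"; returns a dict with "frame" (480x640x3 uint8, red, green, blue), "mtx" (3x3 intrinsics, pixels), "T" (4x4, takes a point from camera to world coordinates). Camera axes: x right, y down, z forward; pixel columns grow to the right and rows downward; lengths in m; the calibration is good to about 2 mm. The wrist camera is an equidistant fisheye: a pixel r from the principal point sees the ray r / f radians off the axis. A picture is of the moment at which its call begins. There is no depth.
- arm.sign_off(): hands the job in; it is judged then, once.
Trained networks look in a picture, given as the dict that the camera call returned (one of the last four; its "shot" number tells which), for a name from the list of things; names that differ only in an ending like _2 or _b are one class to them, and where a whole thing is asked for, a point or a joint stands for the part that bears it (a point fixed in the world has none). Each returns a list of dicts, best first, with "conf" (0 to 1); they miss things now and then, are a little off and sometimes report something else, mostly with a low value. They report only what shows in the picture. A call takes as long as a camera call. They do not tell look-alikes from the thing itself.
- arm.look_for(label, picture): "centre" ([column, row] as shares, 0 to 1, of the picture: columns of its width, rows of its height, amid what is visible of it).
- arm.trace(label, picture): "region" (480x640 bool, what is visible of it) and "centre" ([column, row] as shares, 0 to 1, of the picture: columns of its width, rows of its height, amid what is visible of it).
- arm.place_of(label, picture): "centre" ([column, row] as shares, 0 to 1, of the picture: columns of its width, rows of its height: a listed point, or the origin of a listed thing).
The state is a dict: "clock": time; "joints": joint angles; "dq": joint speeds; "joint_efforts": joint torques, N m; "position": TCP position; "ee_rot": TCP orientation; "force": force on the tool from outside, world axes, zero at the start; "ft_torque": the same for the moment, N m; "width": opening from 0.0 (shut) to 1.0 (fully open); "gripper_force": force on a finger pad.
Only numpy, scipy, OpenCV 4.12 (cv2) and the standard library are available. Lean on these libraries where they do the work, as an engineer would, in place of code of your own. Each camera call takes 0.05 s, during which the arm holds its last target. There are 200 camera calls.

## Working session

There is one attempt and no reset: what is moved stays moved. The work goes in short steps, Python scripts to look and compute and a tool call to move; the robot and the scene stay as the last step left them, time stands still between calls to the robot, and variables do not carry over. Pictures are saved under pics/ and viewed, at most 10 in all, crops included, and the job is handed in when it is done.

Besides the shell and the picture viewer there is one more tool, called as a command line: name --argument value ..., lists and objects as JSON in quotes. carry_out: Moves the arm, as the interface text tells. Its arguments: {"type":"object","properties":{"claw":{"type":"array","items":{"type":"number"}},"delta_pos":{"type":"array","items":{"type":"array","items":{"type":"number"}}},"angular":{"type":"array","items":{"type":"array","items":{"type":"number"}}},"force":{"type":"number"}},"required":["claw","delta_pos","angular"]}

```bash
mkdir -p pics; ls
python3 - <<'E'
from cell import arm
import cv2,numpy as np
for n in ("top","side"):
    p=arm.get_image(n); cv2.imwrite(f"pics/{n}0.png",p["frame"][:,:,::-1])
    print(n,p["mtx"].tolist(),np.round(p["T"],4).tolist())
    for l in ("tiffin","tiffin_handle","clamp","stop_a","stop_b","jaw","jaw_fin","jaw_face"):
        print(l,[(np.round(np.array(d["centre"])*[640,480],1).tolist(),round(d["conf"],2)) for d in arm.place_of(l,p)][:4])
s=arm.observe();print({k:np.round(v,4).tolist() for k,v in s.items()})
E
```

```text
pics
top [[590.550675673423, 0.0, 313.4220982120823], [0.0, 590.550675673423, 247.61309091982162], [0.0, 0.0, 1.0]] [[0.0036, -0.9883, 0.1522, 0.3122], [-1.0, -0.0042, -0.0035, -0.0072], [0.0041, -0.1522, -0.9883, 1.507], [0.0, 0.0, 0.0, 1.0]]
tiffin [([430.2, 332.4], 0.97), ([317.3, 326.8], 0.96), ([373.2, 264.4], 0.92), ([434.0, 242.1], 0.65)]
tiffin_handle [([319.1, 324.4], 0.83), ([445.6, 237.6], 0.78), ([442.1, 334.6], 0.77), ([383.3, 325.2], 0.7)]
clamp []
stop_a [([305.0, 216.3], 0.72), ([267.7, 211.2], 0.57)]
stop_b [([305.0, 216.3], 0.72), ([267.7, 211.2], 0.57)]
jaw [([285.6, 283.2], 0.83)]
jaw_fin [([281.8, 277.8], 0.9)]
jaw_face [([283.0, 264.8], 0.76)]
side [[470.18848127042264, 0.0, 324.9242765646304], [0.0, 470.18848127042264, 238.9477686885872], [0.0, 0.0, 1.0]] [[-0.9975, -0.0284, 0.064, 0.4667], [-0.0674, 0.636, -0.7688, 0.7242], [-0.0188, -0.7712, -0.6363, 0.718], [0.0, 0.0, 0.0, 1.0]]
tiffin [([344.8, 234.1], 0.95), ([405.0, 232.3], 0.95), ([412.2, 200.3], 0.92), ([408.0, 277.2], 0.73)]
tiffin_handle [([343.0, 193.3], 0.97), ([324.1, 158.2], 0.74), ([410.6, 192.0], 0.72), ([415.1, 160.5], 0.71)]
clamp []
stop_a [([280.1, 280.4], 0.83), ([272.5, 313.3], 0.76)]
stop_b [([280.1, 280.4], 0.83), ([272.5, 313.3], 0.76)]
jaw [([356.5, 303.5], 0.91)]
jaw_fin [([361.6, 278.6], 0.79)]
jaw_face [([338.2, 290.5], 0.75), ([273.8, 316.0], 0.51)]
{'clock': 0.9, 'joints': [-1.4156, 0.4345, 0.025, 1.5732, -0.0116, 1.134, -0.0751], 'dq': [0.0002, -0.0012, -0.0004, 0.0004, -0.0007, 0.0007, 0.0008], 'joint_efforts': [-0.0021, -66.7658, 0.9828, -31.4797, -0.0607, 0.033, 0.0001], 'position': [0.1594, 0.6044, 0.2268], 'ee_rot': [0.4038, 3.1155, 0.0001], 'force': [-0.5973, 0.9883, -0.2955], 'ft_torque': [0.0228, 0.0846, 0.0197], 'gripper_force': 0.0, 'width': 1.0029}
```

View pics/top0.png

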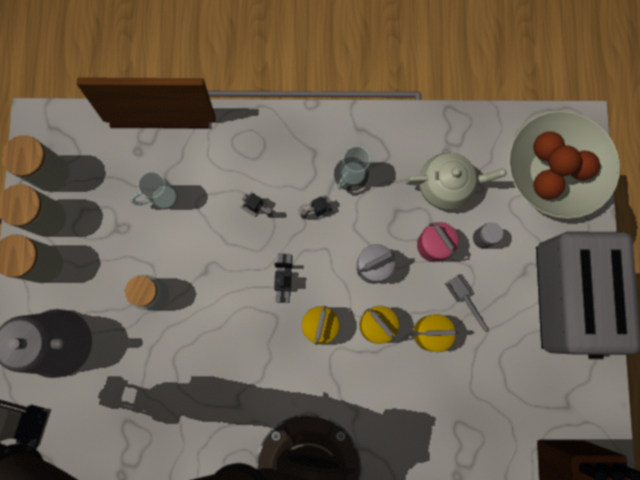

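View pics/side0.png

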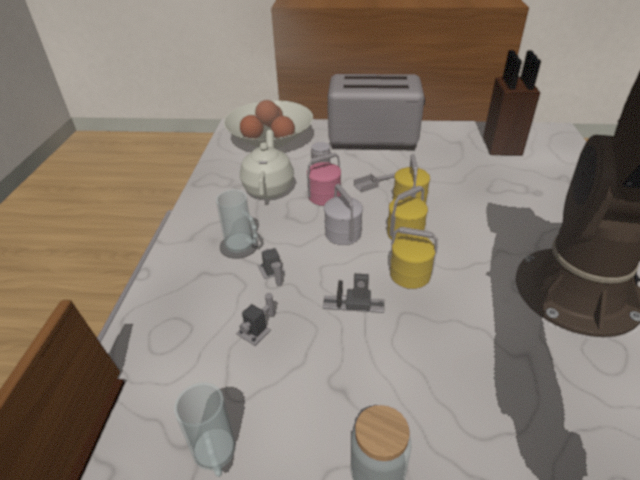

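Top: silver tiffin at (376,263), yellow look-alikes at (320,325), (380,325) and (435,333), pink one at (438,241). Clamp stops are at (257,204) and (319,207), jaw at (284,277). Side: silver tiffin at (343,220). The plain aluminium one fits the description, so I'll confirm it in a crop.

```bash
cat > h.py <<'E'
from cell import arm
import cv2,numpy as np
from scipy.optimize import least_squares
from scipy.spatial.transform import Rotation as R
def proj(p,X):
    X=np.atleast_2d(X); T=p["T"]; c=(X-T[:3,3])@T[:3,:3]; K=p["mtx"]
    if p.get("fish"):
        r=np.hypot(c[:,0],c[:,1]); th=np.arctan2(r,c[:,2]); s=th/np.maximum(r,1e-9)
        u=np.c_[c[:,0]*s,c[:,1]*s]
    else: u=c[:,:2]/c[:,2:]
    return u*[K[0,0],K[1,1]]+[K[0,2],K[1,2]]
def ground(p,uv,z):
    K=p["mtx"]; v=(np.atleast_2d(uv)-[K[0,2],K[1,2]])/[K[0,0],K[1,1]]
    if p.get("fish"):
        t=np.linalg.norm(v,axis=1,keepdims=True); d=np.c_[v/np.maximum(t,1e-9)*np.sin(t),np.cos(t)]
    else: d=np.c_[v,np.ones(len(v))]
    d=d@p["T"][:3,:3].T; o=p["T"][:3,3]
    return o+d*((z-o[2])/d[:,2:])
def img(n):
    p=arm.get_image(n); p["fish"]=n=="wrist"; return p
def px(l,p,f="place_of",mn=0.3):
    return [(np.array(d["centre"])*[640,480],d["conf"]) for d in getattr(arm,f)(l,p) if d["conf"]>mn]
E
python3 - <<'E'
from h import *
t=img("top");s=img("side")
c=np.hstack([cv2.resize(t["frame"][215:345,290:470],(400,289)),cv2.resize(s["frame"][140:290,260:440],(400,289))])
cv2.imwrite("pics/crop.png",c[:,:,::-1])
def rnd(a): return np.round(a,4).tolist()
print("tiffin o",rnd(ground(t,px("tiffin",t)[2][0],0)),rnd(ground(s,px("tiffin",s)[0][0],0)),rnd(ground(s,px("tiffin_handle",s)[0][0],.121)))
for p in(t,s):
  for l,z in(("tiffin",0),("tiffin_handle",.121),("jaw",0),("jaw_fin",.075),("jaw_face",.032),("stop_a",0),("teapot",0),("coaster",0),("mug_a",0),("scoop",0),("spice_tin",0),("sugar_jar",0)):
    print(l,[(rnd(u),rnd(ground(p,u,z)[0,:2]),round(k,2)) for u,k in px(l,p)])
# silver tiffin handle orientation, top: bright trace
E
```

```text
tiffin o [[0.5001, -0.1636, 0.0]] [[0.3437, -0.1639, 0.0]] [[0.3439, -0.0356, 0.121]]
tiffin [([429.888, 330.192], [0.3342, -0.308], 0.92), ([375.168, 328.896], [0.3369, -0.1695], 0.88), ([372.096, 264.816], [0.5001, -0.1636], 0.86), ([434.368, 243.888], [0.5553, -0.3254], 0.58), ([318.976, 326.784], [0.3417, -0.0274], 0.58)]
tiffin_handle [([378.176, 258.816], [0.4994, -0.1656], 0.65), ([439.872, 333.216], [0.3255, -0.3069], 0.63), ([384.32, 325.008], [0.344, -0.1779], 0.58), ([321.6, 323.904], [0.346, -0.0318], 0.58), ([445.12, 239.088], [0.5475, -0.3258], 0.55)]
jaw [([372.992, 262.224], [0.5069, -0.166], 0.73), ([283.008, 279.12], [0.4623, 0.065], 0.56)]
jaw_fin [([280.704, 278.496], [0.4563, 0.067], 0.78)]
jaw_face [([283.008, 265.2], [0.4943, 0.0639], 0.56)]
stop_a [([269.696, 211.008], [0.6403, 0.1017], 0.95), ([306.688, 215.52], [0.6287, 0.0053], 0.72)]
teapot [([445.632, 185.184], [0.7117, -0.3593], 0.81)]
coaster []
mug_a [([163.584, 197.088], [0.6762, 0.3795], 0.7), ([351.168, 172.512], [0.7448, -0.1113], 0.66), ([467.2, 302.976], [0.4032, -0.4049], 0.42)]
scoop [([466.816
[... 710 characters left out ...]
0.4609, 0.068], 0.64), ([239.488, 245.808], [0.7396, -0.1088], 0.45)]
jaw_fin [([362.112, 278.304], [0.4509, 0.0642], 0.86)]
jaw_face [([337.728, 291.792], [0.4986, 0.0613], 0.76), ([273.088, 312.576], [0.6207, 0.1229], 0.7)]
stop_a [([272.512, 315.312], [0.628, 0.1021], 0.77), ([278.528, 283.392], [0.6288, 0.0116], 0.67)]
teapot [([269.632, 190.416], [0.7052, -0.346], 0.89)]
coaster [([241.6, 244.176], [0.7358, -0.1149], 0.56)]
mug_a [([213.696, 450.096], [0.6775, 0.3812], 0.95), ([236.672, 240.72], [0.7503, -0.1272], 0.63)]
scoop [([382.272, 181.008], [0.3951, -0.4057], 0.69)]
spice_tin [([324.416, 174.912], [0.5599, -0.4318], 0.82)]
sugar_jar [([376.512, 469.584], [0.4247, 0.3963], 0.82)]
```

View pics/crop.png

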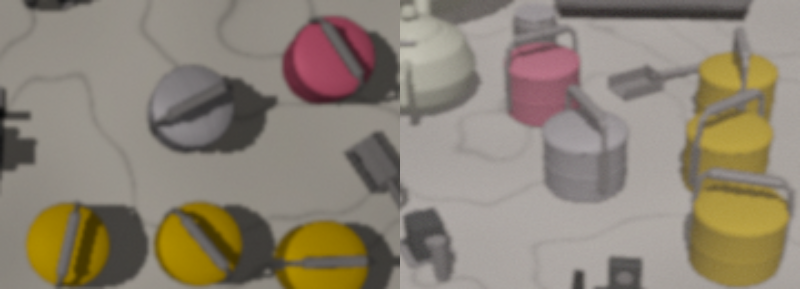

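The crop confirms it: the only plain aluminium tiffin is at top (376,263), with its handle running (360,270)–(394,254), at about world (0.50,-0.16). Clamp origin is about (0.605,0.057), yaw about -4°. I'll turn the tool and go over the tiffin for a wrist view.

carry_out --claw '[9, 9, 9, 9, 9, 9, 9]' --delta_pos '[[0, 0, -0.7], [0, 0, -0.7], [0, 0, -0.7], [0, 0, -0.7], [0, 0, -0.7], [0, 0, -0.7], [0, 0, -0.7]]' --angular '[[0, 0, 0.125], [0, 0, 0.125], [0, 0, 0.125], [0, 0, 0.125], [0, 0, 0.125], [0, 0, 0.125], [0, 0, 0.125]]' --force 40

```text
clock: 3.05
position: [0.1593, 0.6043, 0.2761]
ee_rot: [-1.692, -2.647, -0.0]
force: [-0.1, -0.0, -0.6]
width: 0.978
gripper_force: 0.0
```

carry_out --claw '[9, 9, 9, 9, 9, 9, 9, 9, 9, 9, 9, 9, 9, 9, 9, 9, 9, 9, 9, 9]' --delta_pos '[[-4.4, -0.08, 0], [-4.4, -0.08, 0], [-4.4, -0.08, 0], [-4.4, -0.08, 0], [-4.4, -0.08, 0], [-4.4, -0.08, 0], [-4.4, -0.08, 0], [-4.4, -0.08, 0], [-4.4, -0.08, 0], [-4.4, -0.08, 0], [-4.4, -0.08, 0], [-4.4, -0.08, 0], [-4.4, -0.08, 0], [-4.4, -0.08, 0], [-4.4, -0.08, 0], [-4.4, -0.08, 0], [-4.4, -0.08, 0], [-4.4, -0.08, 0], [-4.4, -0.08, 0], [0, 0, 0]]' --angular '[[0, 0, 0], [0, 0, 0], [0, 0, 0], [0, 0, 0], [0, 0, 0], [0, 0, 0], [0, 0, 0], [0, 0, 0], [0, 0, 0], [0, 0, 0], [0, 0, 0], [0, 0, 0], [0, 0, 0], [0, 0, 0], [0, 0, 0], [0, 0, 0], [0, 0, 0], [0, 0, 0], [0, 0, 0], [0, 0, 0]]'

```text
clock: 5.05
position: [0.5008, -0.1658, 0.276]
ee_rot: [1.694, 2.642, -0.005]
force: [-0.5, -1.6, -0.9]
width: 0.981
gripper_force: 0.0
```

Run:
```python
from h import *
p=img("wrist");cv2.imwrite("pics/w0.png",p["frame"][:,:,::-1])
s=arm.observe();print(s["clock"],s["position"],s["ee_rot"],s["force"],s["joints"])
print(p["mtx"].tolist(),np.round(p["T"],3).tolist())
for l,z in(("tiffin",0),("tiffin_handle",.121),("jaw",0),("jaw_fin",.075),("jaw_face",.032),("stop_a",0)):
    print(l,[(np.round(u).tolist(),np.round(ground(p,u,z)[0,:2],4).tolist(),round(k,2)) for u,k in px(l,p)])
```

```text
5.1 [ 0.50009912 -0.16279629  0.27564299] [ 1.69315412  2.64512301 -0.0033066 ] [-0.52503362  0.71756781 -0.18266317] [-0.48122459  0.29332224  0.90476595  1.79000225 -0.24626011  1.17742643
  0.93016268]
[[371.64829954431775, 0.0, 313.59324906879687], [0.0, 371.64829954431775, 241.4762940982151], [0.0, 0.0, 1.0]] [[0.909, 0.398, 0.127, 0.468], [0.417, -0.866, -0.276, -0.092], [-0.0, 0.303, -0.953, 0.435], [0.0, 0.0, 0.0, 1.0]]
tiffin [([243.0, 39.0], [0.3476, -0.0281], 0.97), ([195.0, 153.0], [0.3489, -0.1757], 0.96), ([300.0, 320.0], [0.5555, -0.3261], 0.93), ([309.0, 196.0], [0.4972, -0.169], 0.85), ([148.0, 239.0], [0.3255, -0.3053], 0.81)]
tiffin_handle [([106.0, 275.0], [0.3307, -0.3054], 0.86), ([153.0, 157.0], [0.3459, -0.1711], 0.81), ([309.0, 213.0], [0.4951, -0.1614], 0.77), ([213.0, 9.0], [0.3445, -0.0293], 0.73), ([295.0, 373.0], [0.5522, -0.3229], 0.56)]
jaw [([364.0, 6.0], [0.4587, 0.0677], 0.87), ([308.0, 217.0], [0.5057, -0.1924], 0.32)]
jaw_fin []
jaw_face [([402.0, 21.0], [0.5034, 0.0599], 0.98)]
stop_a [([500.0, 53.0], [0.6331, 0.1033], 0.95), ([473.0, 109.0], [0.631, 0.0176], 0.77)]
```

View pics/w0.png

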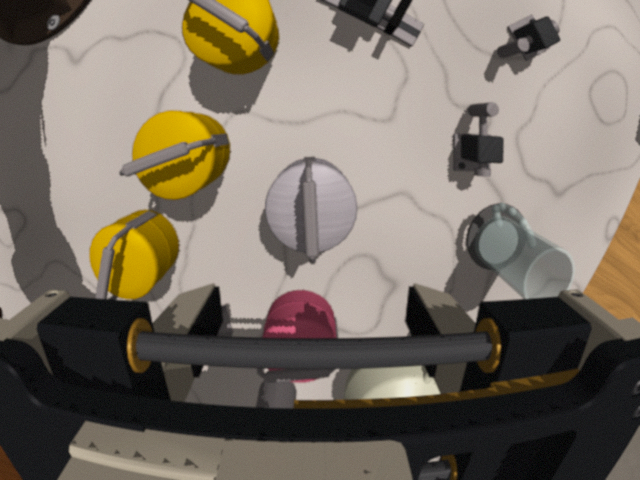

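The wrist view shows the silver tiffin with lid centre at (311,205) and grip from about (308,163) to (313,258). Stop bars are around (482,110) and (515,48), jaw at (375,15).

Run:
```python
from h import *
p=img("wrist")
for d in arm.trace("tiffin",p):
    r=d["region"]; g=r[213 if 0 else 205,330]
    if g:
        print("mask",r.sum(),np.argwhere(r).min(0),np.argwhere(r).max(0))
f=p["frame"].astype(int); 
# bright grip ridge: brightness profile per row
gray=cv2.cvtColor(p["frame"],cv2.COLOR_RGB2GRAY)
for v in range(155,268,8): print(v,gray[v,294:330:2].tolist())
for u in ([308,163],[313,258],[310.5,210]): print(u,ground(p,u,.126))
```

```text
mask 7052 [163 261] [272 353]
155 [188, 185, 186, 185, 185, 186, 188, 187, 183, 185, 188, 188, 186, 186, 190, 189, 186, 188]
163 [184, 186, 189, 184, 178, 176, 178, 173, 173, 178, 184, 188, 186, 186, 185, 187, 189, 187]
171 [101, 109, 107, 121, 106, 83, 93, 101, 125, 124, 120, 109, 111, 117, 116, 115, 117, 134]
179 [180, 178, 182, 146, 90, 124, 131, 144, 194, 195, 198, 197, 200, 199, 201, 201, 195, 182]
187 [177, 143, 87, 80, 88, 121, 128, 135, 176, 189, 187, 189, 187, 183, 188, 183, 186, 187]
195 [158, 93, 75, 105, 131, 131, 130, 134, 127, 138, 178, 178, 177, 177, 178, 179, 177, 177]
203 [115, 78, 71, 98, 127, 130, 128, 131, 126, 129, 169, 173, 172, 172, 170, 169, 166, 168]
211 [75, 73, 73, 97, 121, 131, 125, 134, 129, 120, 158, 163, 164, 164, 164, 165, 164, 165]
219 [73, 76, 75, 86, 117, 126, 124, 131, 133, 115, 146, 164, 161, 162, 163, 161, 163, 161]
227 [69, 76, 67, 84, 119, 129, 127, 130, 129, 116, 140, 154, 159, 154, 157, 154, 158, 159]
235 [70, 74, 73, 77, 109, 125, 125, 127, 132, 116, 134, 154, 152, 150, 151, 153, 152, 152]
243 [71, 72, 69, 72, 101, 125, 125, 129, 129, 114, 124, 144, 152, 151, 151, 149, 149, 152]
251 [84, 71, 74, 70, 97, 121, 129, 125, 129, 121, 119, 142, 145, 142, 143, 140, 138, 138]
259 [72, 71, 71, 66, 89, 116, 129, 122, 127, 122, 107, 112, 117, 112, 146, 169, 175, 182]
267 [83, 83, 86, 84, 83, 82, 80, 100, 96, 144, 179, 182, 184, 179, 181, 182, 182, 182]
[308, 163] [[ 0.47472493 -0.11254367  0.126     ]]
[313, 258] [[ 0.51415516 -0.18642902  0.126     ]]
[310.5, 210] [[ 0.4936956  -0.14802923  0.126     ]]
```

Run:
```python
from h import *
import glob
p=img("wrist"); gray=cv2.cvtColor(p["frame"],cv2.COLOR_RGB2GRAY)
c=cv2.resize(p["frame"][150:280,240:370],(600,600),interpolation=cv2.INTER_CUBIC);cv2.imwrite("pics/w1.png",c[:,:,::-1])
s=arm.observe();print(s["clock"],s["position"],s["ee_rot"],np.round(p["T"],4).tolist())
for v in (200,215,230,245): print(v,gray[v,294:322].tolist())
a=ground(p,[[306.7,203],[308.3,251]],.126); d=a[1]-a[0]; print(a,np.degrees(np.arctan2(d[1],d[0])),ground(p,[[306.4,193],[308.6,261]],.126))
print(px("tiffin_handle",p),px("tiffin",p))
```

```text
5.55 [ 0.50017918 -0.1582532   0.27589348] [1.68363899e+00 2.65229922e+00 1.17535870e-03] [[0.9045, 0.4065, 0.1287, 0.4664], [0.4264, -0.8635, -0.2695, -0.0853], [0.0016, 0.2986, -0.9544, 0.4358], [0.0, 0.0, 0.0, 1.0]]
200 [156, 118, 91, 79, 73, 80, 104, 117, 126, 131, 127, 130, 126, 131, 132, 135, 130, 120, 129, 159, 174, 177, 175, 181, 177, 174, 176, 177]
215 [75, 76, 75, 73, 75, 76, 85, 103, 118, 126, 129, 127, 125, 131, 127, 129, 129, 124, 119, 131, 151, 164, 162, 161, 164, 162, 163, 164]
230 [77, 74, 73, 75, 73, 71, 77, 94, 110, 124, 126, 127, 126, 125, 126, 133, 130, 123, 112, 115, 142, 156, 160, 155, 160, 161, 158, 158]
245 [75, 72, 70, 71, 76, 68, 70, 78, 96, 112, 120, 128, 125, 128, 126, 131, 127, 123, 121, 112, 123, 135, 149, 149, 152, 150, 148, 150]
[[ 0.48827644 -0.1443155   0.126     ]
 [ 0.50769549 -0.1827175   0.126     ]] -63.17527705193874 [[ 0.48439863 -0.13659939  0.126     ]
 [ 0.5119036  -0.19112034  0.126     ]]
[(array([151.872, 165.216]), 0.97), (array([215.296,  16.608]), 0.93), (array([292.096, 379.104]), 0.87), (array([305.408, 226.704]), 0.85), (array([103.232, 279.408]), 0.83), (array([272.   , 393.408]), 0.4)] [(array([239.168,  45.504]), 0.96), (array([307.2  , 204.816]), 0.93), (array([142.976, 246.288]), 0.9), (array([297.088, 324.816]), 0.85), (array([192. , 157.2]), 0.75)]
```

View pics/w1.png

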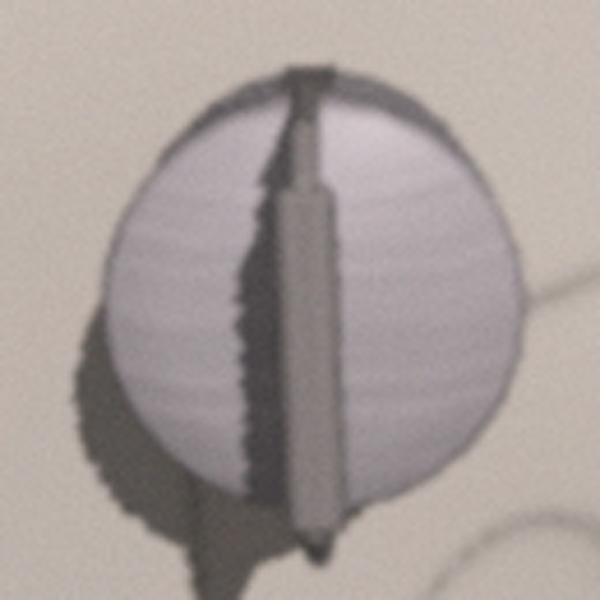

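Grip centre is about (0.4985,-0.1646), its axis at -63.2°, and the visible length of 66 mm matches the 68 mm given. I'll align and go down.

carry_out --claw '[9, 9, 9, 9, 9, 9, 9, 9, 9, 9, 9, 9]' --delta_pos '[[0, 0, 0], [-0.25, -0.2, 1], [-0.25, -0.2, 1.5], [0, 0, 2], [0, 0, 2], [0, 0, 2], [0, 0, 2], [0, 0, 2], [0, 0, 2], [0, 0, 1.9], [0, 0, 1], [0, 0, 0]]' --angular '[[0, 0, -0.028], [0, 0, 0], [0, 0, 0], [0, 0, 0], [0, 0, 0], [0, 0, 0], [0, 0, 0], [0, 0, 0], [0, 0, 0], [0, 0, 0], [0, 0, 0], [0, 0, 0]]'

```text
clock: 6.85
position: [0.4977, -0.1655, 0.1004]
ee_rot: [-1.648, -2.672, 0.002]
force: [-0.9, 0.7, 0.1]
width: 0.981
gripper_force: 0.0
```

carry_out --claw '[5, 3, 2, 0.5, 0.5, 0.5, 0.5, 0.5]' --delta_pos '[[0, 0, 0], [0, 0, 0], [0, 0, 0], [0, 0, 0], [0, 0, 0], [0, 0, 0], [0, 0, 0], [0, 0, 0]]' --angular '[[0, 0, 0], [0, 0, 0], [0, 0, 0], [0, 0, 0], [0, 0, 0], [0, 0, 0], [0, 0, 0], [0, 0, 0]]' --force 50

```text
clock: 7.65
position: [0.4988, -0.1655, 0.1017]
ee_rot: [-1.649, -2.674, -0.0]
force: [-1.0, 0.7, 0.1]
width: 0.334
gripper_force: 0.0
```

carry_out --claw '[0.5, 0.5, 0.5, 0.5, 0.5, 0.5, 0.5]' --delta_pos '[[0, 0, 0], [0, 0, 0], [0, 0, 0], [0, 0, 0], [0, 0, 0], [0, 0, 0], [0, 0, 0]]' --angular '[[0, 0, 0], [0, 0, 0], [0, 0, 0], [0, 0, 0], [0, 0, 0], [0, 0, 0], [0, 0, 0]]' --force 50

```text
clock: 8.35
position: [0.4987, -0.1654, 0.1016]
ee_rot: [-1.648, -2.674, 0.0]
force: [-0.2, 0.1, -2.8]
width: 0.123
gripper_force: 50.0
```

carry_out --claw '[0.5, 0.5, 0.5, 0.5, 0.5, 0.5, 0.5, 0.5]' --delta_pos '[[0, 0, -0.5], [0, 0, -1], [0, 0, -1.75], [0, 0, -2], [0, 0, -2], [0, 0, -1.75], [0, 0, -1], [0, 0, 0]]' --angular '[[0, 0, 0], [0, 0, 0], [0, 0, 0], [0, 0, 0], [0, 0, 0], [0, 0, 0], [0, 0, 0], [0, 0, 0]]'

```text
clock: 9.15
position: [0.4995, -0.1657, 0.2032]
ee_rot: [1.647, 2.672, 0.002]
force: [0.1, -0.3, -3.4]
width: 0.127
gripper_force: 50.0
```

```bash
cat >> h.py <<'E'
def fitclamp(pics):
    obs=[]
    for p in pics:
        for l in("jaw","jaw_fin","jaw_face"):
            q=px(l,p,mn=.5)
            obs+=[(p,l,u) for u,k in q]
        obs+=[(p,"stop",u) for u,k in px("stop_a",p,mn=.5)]
    def res(v,full=False):
        x,y,a,j=v; M=R.from_euler("z",a).as_matrix(); o=np.array([x,y,0])
        P={"jaw":[[-j,0,0]],"jaw_fin":[[-j-.004,0,.075]],"jaw_face":[[-j+.043,0,.032]],
           "stop":[[.0265,.0459,0],[.0265,-.0459,0]]}
        out=[]
        for p,l,u in obs:
            e=proj(p,np.array(P[l])@M.T+o)-u; e=e[np.argmin((e**2).sum(1))]; out.append(e)
        return np.array(out) if full else np.ravel(out)
    s=least_squares(res,[.605,.057,-.06,.142],loss="cauchy",f_scale=3,x_scale=[.01,.01,.05,.01])
    for (p,l,u),e in zip(obs,res(s.x,True)): print(l,p["shot"],np.round(u),np.round(e,1))
    return s.x
E
python3 - <<'E'
from h import *
s=arm.observe();print(s["clock"],s["position"],s["force"],s["width"])
print(np.round(fitclamp([img("top"),img("side"),img("wrist")]),4))
E
```

```text
9.15 [ 0.49953962 -0.16571928  0.20316732] [ 0.10419719 -0.25655194 -3.37871113] 0.12739351735615909
jaw 8 [284. 282.] [-0.2 -0.9]
jaw_fin 8 [283. 281.] [-1.1 -1.4]
jaw_face 8 [283. 265.] [ 0.3 -2.3]
stop 8 [271. 210.] [-2.4  4.6]
stop 8 [305. 214.] [-1.5  1.6]
jaw 9 [359. 306.] [-1.1 -1.7]
jaw_fin 9 [361. 280.] [-0.8 -1.3]
jaw_face 9 [335. 293.] [ 1.1 -0.4]
stop 9 [281. 283.] [-2.2  0.9]
stop 9 [274. 315.] [-3.4  1.1]
jaw_face 10 [430.   5.] [-1.5 -1.4]
stop 10 [536.  51.] [-0.6  1.4]
stop 10 [503. 119.] [-1.3  0.4]
[ 0.6041  0.0596 -0.0304  0.1464]
```

carry_out --claw '[0.5, 0.5, 0.5, 0.5, 0.5, 0.5, 0.5, 0.5, 0.5, 0.5, 0.5, 0.5, 0.5, 0.5, 0.5, 0.5, 0.5]' --delta_pos '[[0, 0, 0], [0, 0, 0], [0, 0, 0], [0, 0, 0], [0, 0, 0], [1.2, 0.4, 0], [2.4, 0.75, 0], [2.8, 0.85, 0], [2.8, 0.85, 0], [2.8, 0.85, 0], [2.8, 0.85, 0], [2.8, 0.85, 0], [2.4, 0.75, 0], [1.6, 0.5, 0], [0.8, 0.2, 0], [0.4, 0.2, 0], [0, 0, 0]]' --angular '[[0, 0, 0.1], [0, 0, 0.1], [0, 0, 0.1], [0, 0, 0.1], [0, 0, 0.1], [0, 0, 0], [0, 0, 0], [0, 0, 0], [0, 0, 0], [0, 0, 0], [0, 0, 0], [0, 0, 0], [0, 0, 0], [0, 0, 0], [0, 0, 0], [0, 0, 0], [0, 0, 0]]'

```text
clock: 11.6
position: [0.577, 0.0596, 0.2017]
ee_rot: [2.259, 2.183, -0.0]
force: [-0.3, -0.9, -3.9]
width: 0.126
gripper_force: 50.0
```

Run:
```python
from h import *
w=img("wrist");s=arm.observe();print(s["clock"],s["position"],s["ee_rot"],s["force"],s["width"],np.round(w["T"][:3,3],3))
print(np.round(fitclamp([img("top"),img("side"),w]),4))
cv2.imwrite("pics/w2.png",w["frame"][:,:,::-1])
```

```text
11.65 [0.57684711 0.05889971 0.20183045] [ 2.25976448e+00  2.18201941e+00 -4.29468493e-04] [-0.09044883 -0.18362071 -4.06657304] 0.12533754800318203 [0.581 0.14  0.362]
jaw 12 [287. 283.] [-4.6 -1.4]
jaw_fin 12 [282. 282.] [-1.1 -1.6]
jaw_face 12 [284. 266.] [-0.3 -2.8]
stop 12 [303. 214.] [1.9 1.4]
stop 12 [282. 281.] [-13.1 -66.9]
jaw 13 [355. 306.] [ 3.1 -1.6]
jaw_fin 13 [362. 278.] [-0.4  1.1]
jaw_face 13 [339. 292.] [-1.3  0.1]
jaw_face 13 [293. 217.] [44.4 75.4]
stop 13 [280. 282.] [-1.2  1. ]
stop 13 [272. 317.] [-2.2 -1.6]
jaw 11 [199. 208.] [-4.   1.4]
jaw_fin 11 [164. 228.] [0.  1.2]
jaw_face 11 [228. 220.] [-0.1 -2.6]
stop 11 [369. 165.] [-0.9  0.2]
[ 0.6042  0.0582 -0.0469  0.1481]
```

View pics/w2.png

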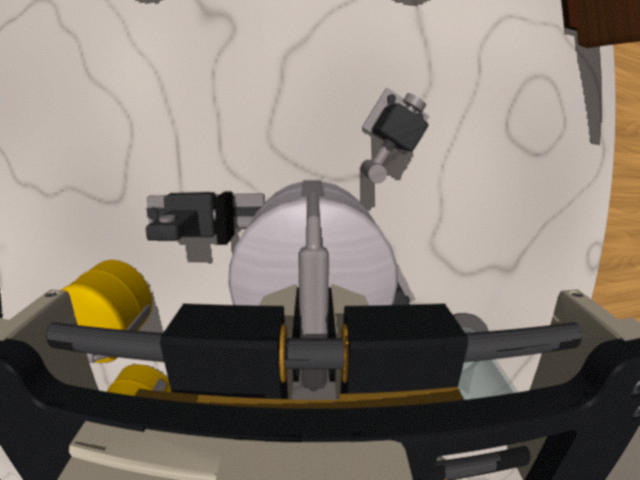

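Wrist view: jaw at (200,215), stop_a bar top at (376,170), tiffin held straight on the handle at (313,250). It is clear of both, so I'll lower it.

carry_out --claw '[0.5, 0.5, 0.5, 0.5, 0.5, 0.5, 0.5, 0.5, 0.5]' --delta_pos '[[0, 0, 0.6], [0, 0, 1.4], [0, 0, 2], [0, 0, 2], [0, 0, 1.8], [0, 0, 1], [0, 0, 0.6], [0, 0, 0.3], [0, 0, 0]]' --angular '[[0, 0, 0], [0, 0, 0], [0, 0, 0], [0, 0, 0], [0, 0, 0], [0, 0, 0], [0, 0, 0], [0, 0, 0], [0, 0, 0]]'

```text
clock: 13.25
position: [0.5771, 0.0599, 0.1048]
ee_rot: [2.259, 2.183, 0.0]
force: [0.6, 0.7, -3.2]
width: 0.124
gripper_force: 50.0
```

Run:
```python
from h import *
w=img("wrist");s=arm.observe();print(s["clock"],s["position"],s["force"],s["ft_torque"])
cv2.imwrite("pics/w3.png",w["frame"][:,:,::-1])
print([(u,k,ground(w,u,0)) for u,k in px("stop_a",w)])
```

```text
13.3 [0.57735015 0.05994    0.10509772] [-0.26808312  0.11360284 -5.04519157] [-0.1030057   0.05519556 -0.01659983]
[(array([387.392, 175.92 ]), 0.65, array([[0.63328289, 0.10547888, 0.        ]]))]
```

View pics/w3.png

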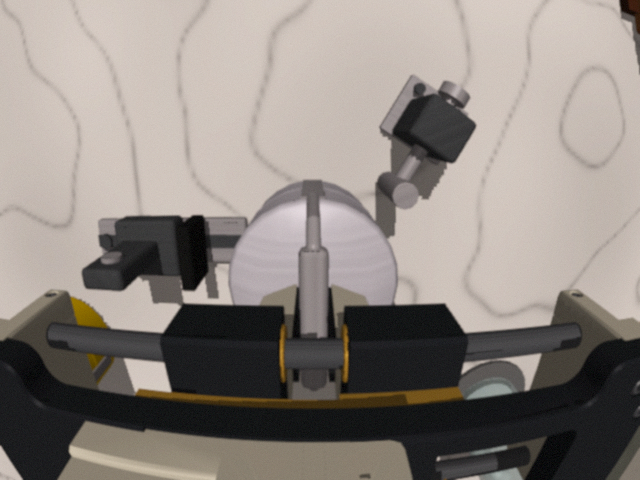

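The lowered tiffin is between jaw (150,250) and stop_a bar (top at 404,190), clear of both. Next, a finer clamp direction and bar estimate, then on down to just above the worktop.

Run:
```python
from h import *
w=img("wrist")
b=ground(w,[404,190],.06)[0]; print("barA",b)
r=ground(w,[[102,221],[245,218]],.008); d=r[1]-r[0]; print("rail",r,np.degrees(np.arctan2(d[1],d[0])))
q=ground(w,[[204,216],[204,290]],.05);print("pad top edge",q)
c=cv2.resize(w["frame"][160:310,80:280],(800,600),interpolation=cv2.INTER_CUBIC);cv2.imwrite("pics/w3c.png",c[:,:,::-1])
```

```text
barA [0.63160956 0.10519444 0.06      ]
rail [[0.41023258 0.08293585 0.008     ]
 [0.52998169 0.07939699 0.008     ]] -1.6927311500812612
pad top edge [[0.51260872 0.09176664 0.05      ]
 [0.5061266  0.04227697 0.05      ]]
```

View pics/w3c.png

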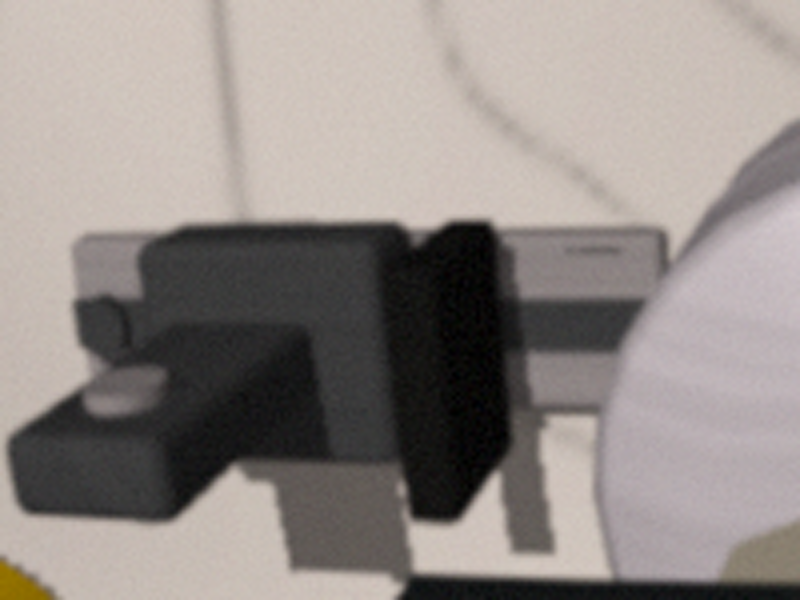

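carry_out --claw '[0.5, 0.5, 0.5, 0.5, 0.5, 0.5, 0.5]' --delta_pos '[[0, 0, 0.05], [0, 0, 0.05], [0, 0, 0.05], [0, 0, 0.05], [0, 0, 0.05], [0, 0, 0], [0, 0, 0]]' --angular '[[0, 0, 0], [0, 0, 0], [0, 0, 0], [0, 0, 0], [0, 0, 0], [0, 0, 0], [0, 0, 0]]'

```text
clock: 14.1
position: [0.577, 0.06, 0.1022]
ee_rot: [-2.259, -2.183, 0.0]
force: [-0.4, -0.2, -3.9]
width: 0.126
gripper_force: 50.0
```

Rail gives yaw about -2° and origin about (0.606,0.060), so tool y ≈ clamp x and tool x ≈ clamp y. The tiffin hovers about 0.5 mm up. I'll ease along +x.

carry_out --claw '[0.5, 0.5, 0.5, 0.5, 0.5, 0.5, 0.5, 0.5]' --delta_pos '[[0, 0.2, 0], [0, 0.3, 0], [0, 0.3, 0], [0, 0.2, 0], [0, 0.2, 0], [0, 0.1, 0], [0, 0, 0], [0, 0, 0]]' --angular '[[0, 0, 0], [0, 0, 0], [0, 0, 0], [0, 0, 0], [0, 0, 0], [0, 0, 0], [0, 0, 0], [0, 0, 0]]'

```text
clock: 14.9
position: [0.5899, 0.0595, 0.1022]
ee_rot: [-2.259, -2.183, 0.0]
force: [-0.1, 0.2, -5.0]
width: 0.121
gripper_force: 50.0
```

carry_out --claw '[0.5, 0.5, 0.5, 0.5, 0.5]' --delta_pos '[[0, 0.05, 0], [0, 0.05, 0], [0, 0.05, 0], [0, 0.05, 0], [0, 0, 0]]' --angular '[[0, 0, 0], [0, 0, 0], [0, 0, 0], [0, 0, 0], [0, 0, 0]]'

```text
clock: 15.4
position: [0.5921, 0.0595, 0.1022]
ee_rot: [2.259, 2.183, 0.0]
force: [-0.1, -0.3, -4.6]
width: 0.123
gripper_force: 50.0
```

carry_out --claw '[0.5, 0.5, 0.5, 0.5, 0.5]' --delta_pos '[[0, 0.05, 0], [0, 0.05, 0], [0, 0.05, 0], [0, 0.05, 0], [0, 0, 0]]' --angular '[[0, 0, 0], [0, 0, 0], [0, 0, 0], [0, 0, 0], [0, 0, 0]]'

```text
clock: 15.9
position: [0.5941, 0.0594, 0.1022]
ee_rot: [2.259, 2.183, 0.0]
force: [-0.1, -0.0, -3.9]
width: 0.127
gripper_force: 50.0
```

carry_out --claw '[0.5, 0.5, 0.5, 0.5, 0.5]' --delta_pos '[[0, 0.05, 0], [0, 0.05, 0], [0, 0.05, 0], [0, 0, 0], [0, 0, 0]]' --angular '[[0, 0, 0], [0, 0, 0], [0, 0, 0], [0, 0, 0], [0, 0, 0]]'

```text
clock: 16.4
position: [0.5955, 0.0594, 0.1022]
ee_rot: [-2.259, -2.183, -0.0]
force: [-0.7, -0.6, -4.5]
width: 0.123
gripper_force: 50.0
```

carry_out --claw '[0.5, 0.5, 0.5, 0.5, 0.5]' --delta_pos '[[0, 0.05, 0], [0, 0.05, 0], [0, 0.05, 0], [0, 0, 0], [0, 0, 0]]' --angular '[[0, 0, 0], [0, 0, 0], [0, 0, 0], [0, 0, 0], [0, 0, 0]]'

```text
clock: 16.9
position: [0.597, 0.0594, 0.1022]
ee_rot: [-2.259, -2.183, -0.0]
force: [-0.5, 0.8, -4.0]
width: 0.124
gripper_force: 50.0
```

Run:
```python
from h import *
F=[]
for i in range(4):
    F.append(arm.observe()["force"]); img("wrist")
s=arm.observe();print(s["clock"],s["position"],np.round(F,1).tolist(),np.mean(F,0))
```

```text
17.1 [0.59697551 0.05930338 0.10221802] [[-0.5, 0.8, -4.0], [-0.5, -0.0, -4.6], [0.1, 0.0, -4.6], [-0.9, -0.1, -3.7]] [-0.46763151  0.15730722 -4.22337224]
```

carry_out --claw '[0.5, 0.5, 0.5, 0.5, 0.5]' --delta_pos '[[0, 0.05, 0], [0, 0.05, 0], [0, 0.05, 0], [0, 0, 0], [0, 0, 0]]' --angular '[[0, 0, 0], [0, 0, 0], [0, 0, 0], [0, 0, 0], [0, 0, 0]]'

```text
clock: 17.6
position: [0.5985, 0.0592, 0.1022]
ee_rot: [-2.259, -2.183, 0.0]
force: [0.4, -0.8, -3.1]
width: 0.121
gripper_force: 50.0
```

carry_out --claw '[0.5, 0.5, 0.5, 0.5]' --delta_pos '[[0, 0.05, 0], [0, 0.05, 0], [0, 0, 0], [0, 0, 0]]' --angular '[[0, 0, 0], [0, 0, 0], [0, 0, 0], [0, 0, 0]]'

```text
clock: 18.0
position: [0.5994, 0.0591, 0.1022]
ee_rot: [-2.259, -2.183, 0.0]
force: [-0.2, -1.2, -4.0]
width: 0.126
gripper_force: 50.0
```

carry_out --claw '[0.5, 0.5, 0.5, 0.5]' --delta_pos '[[0, 0.05, 0], [0, 0.05, 0], [0, 0, 0], [0, 0, 0]]' --angular '[[0, 0, 0], [0, 0, 0], [0, 0, 0], [0, 0, 0]]'

```text
clock: 18.4
position: [0.6003, 0.059, 0.1022]
ee_rot: [-2.259, -2.183, 0.001]
force: [-1.8, -0.9, -4.1]
width: 0.124
gripper_force: 50.0
```

carry_out --claw '[0.5, 0.5, 0.5, 0.5]' --delta_pos '[[0, 0.05, 0], [0, 0.05, 0], [0, 0, 0], [0, 0, 0]]' --angular '[[0, 0, 0], [0, 0, 0], [0, 0, 0], [0, 0, 0]]'

```text
clock: 18.8
position: [0.6011, 0.0589, 0.1023]
ee_rot: [-2.259, -2.183, 0.001]
force: [-4.6, -2.5, 0.0]
width: 0.125
gripper_force: 50.0
```

First contact at TCP x≈0.6005. The force (-4.6,-2.5) points away from stop_a, with friction. I'll slide along stop_a's tangent towards stop_b.

carry_out --claw '[0.5, 0.5, 0.5, 0.5]' --delta_pos '[[-0.03, 0.04, 0], [-0.03, 0.04, 0], [0, 0, 0], [0, 0, 0]]' --angular '[[0, 0, 0], [0, 0, 0], [0, 0, 0], [0, 0, 0]]'

```text
clock: 19.2
position: [0.6017, 0.0585, 0.1024]
ee_rot: [-2.258, -2.182, 0.001]
force: [-6.2, -1.4, 2.6]
width: 0.124
gripper_force: 50.0
```

```bash
cat >> h.py <<'E'
def feel(n=3,yaw=-.04):
    F=[]
    for i in range(n):
        F.append(arm.observe()["force"]); arm.get_image("wrist")
    s=arm.observe(); f=np.mean(F,0); u=lambda a:np.array([np.cos(a+yaw),np.sin(a+yaw)])
    A=np.c_[-u(np.pi/3),-u(-np.pi/3)]; N=np.linalg.solve(A,f[:2])
    print(round(s["clock"],2),np.round(s["position"],4),"rot",np.round(s["ee_rot"],3),"F",np.round(f,2),"sd",np.round(np.std(F,0),1),"NA,NB frictionless",np.round(N,1),"nA,tA",np.round([N@[1,-.5],f[:2]@u(-np.pi/6)],1),s["gripper_force"])
E
python3 -c "
from h import *
feel()"
```

```text
19.35 [0.6017 0.0585 0.1024] rot [-2.258e+00 -2.182e+00  1.000e-03] F [-6.33 -1.58  2.72] sd [0.3 0.2 0.4] NA,NB frictionless [7.3 5.2] nA,tA [ 4.7 -4.5] 50.003283619880676
```

Fz rose to +2.7, so the tiffin's front edge presses the worktop and its friction muddles the reading. I'll back off, lift 1 mm, and come in again with a slide.

carry_out --claw '[0.5, 0.5, 0.5, 0.5, 0.5, 0.5]' --delta_pos '[[0, -0.1, 0], [0, -0.1, 0], [0, 0, -0.05], [0, 0, -0.05], [0, 0, 0], [0, 0, 0]]' --angular '[[0, 0, 0], [0, 0, 0], [0, 0, 0], [0, 0, 0], [0, 0, 0], [0, 0, 0]]'

```text
clock: 19.95
position: [0.6005, 0.0587, 0.1032]
ee_rot: [2.259, 2.183, 0.0]
force: [-0.3, -1.5, -4.7]
width: 0.126
gripper_force: 50.0
```

```bash
python3 -c "
from h import *
feel()"
```

```text
20.1 [0.6004 0.0587 0.1033] rot [2.259 2.183 0.   ] F [-0.73 -1.19 -4.03] sd [0.5 0.4 0.5] NA,NB frictionless [ 1.4 -0. ] nA,tA [1.4 0. ] 49.99191105365753
```

carry_out --claw '[0.5, 0.5, 0.5, 0.5]' --delta_pos '[[0, 0.05, 0], [0, 0.05, 0], [0, 0, 0], [0, 0, 0]]' --angular '[[0, 0, 0], [0, 0, 0], [0, 0, 0], [0, 0, 0]]'

```text
clock: 20.5
position: [0.6011, 0.0585, 0.1032]
ee_rot: [-2.259, -2.183, 0.0]
force: [-3.0, -1.2, -1.7]
width: 0.126
gripper_force: 50.0
```

```bash
python3 -c "
from h import *
feel()"
```

```text
20.65 [0.6011 0.0585 0.1033] rot [-2.259 -2.183  0.   ] F [-2.97 -1.57 -2.42] sd [0.  0.3 0.5] NA,NB frictionless [3.9 1.9] nA,tA [ 2.9 -1.7] 49.99159812927246
```

carry_out --claw '[0.5, 0.5, 0.5, 0.5, 0.5]' --delta_pos '[[-0.03, 0.04, 0], [-0.03, 0.04, 0], [-0.03, 0.04, 0], [0, 0, 0], [0, 0, 0]]' --angular '[[0, 0, 0], [0, 0, 0], [0, 0, 0], [0, 0, 0], [0, 0, 0]]'

```text
clock: 21.15
position: [0.602, 0.058, 0.1031]
ee_rot: [-2.258, -2.183, 0.0]
force: [-4.7, 0.3, -0.6]
width: 0.124
gripper_force: 50.0
```

```bash
python3 -c "
from h import *
feel()"
```

```text
21.3 [0.6019 0.058  0.1031] rot [-2.258e+00 -2.183e+00  1.000e-03] F [-5.06  0.61 -0.36] sd [0.3 0.2 0.3] NA,NB frictionless [4.8 5.3] nA,tA [ 2.2 -4.6] 49.99267280101776
```

Fy has turned positive, so stop_b bears as well. I'll press a little straight along clamp x and settle the tiffin down onto the worktop.

carry_out --claw '[0.5, 0.5, 0.5, 0.5, 0.5, 0.5]' --delta_pos '[[0, 0.03, 0], [0.02, 0.03, 0], [0, 0, 0], [0, 0, 0], [0, 0, 0], [0, 0, 0]]' --angular '[[0, 0, 0], [0, 0, 0], [0, 0, 0], [0, 0, 0], [0, 0, 0], [0, 0, 0]]'

```text
clock: 21.9
position: [0.6023, 0.0581, 0.1031]
ee_rot: [-2.258, -2.182, 0.001]
force: [-6.7, -0.0, 1.1]
width: 0.125
gripper_force: 50.0
```

```bash
python3 -c "
from h import *
feel()"
```

```text
22.05 [0.6023 0.0581 0.1031] rot [-2.258e+00 -2.182e+00  1.000e-03] F [-6.27  0.2   1.28] sd [0.4 0.1 0.2] NA,NB frictionless [6.3 6.2] nA,tA [ 3.2 -5.4] 49.993194937705994
```

carry_out --claw '[0.5, 0.5, 0.5, 0.5, 0.5, 0.5]' --delta_pos '[[0, 0, 0.03], [0, 0, 0.03], [0, 0, 0.03], [0, 0, 0.03], [0, 0, 0], [0, 0, 0]]' --angular '[[0, 0, 0], [0, 0, 0], [0, 0, 0], [0, 0, 0], [0, 0, 0], [0, 0, 0]]'

```text
clock: 22.65
position: [0.6023, 0.0581, 0.1026]
ee_rot: [-2.258, -2.182, 0.0]
force: [-9.1, 1.0, 9.3]
width: 0.125
gripper_force: 50.0
```

```bash
python3 -c "
from h import *
feel()"
```

```text
22.8 [0.6023 0.058  0.1026] rot [-2.258 -2.182  0.   ] F [-9.    0.58  9.24] sd [0.3 0.4 0.1] NA,NB frictionless [8.9 9.1] nA,tA [ 4.3 -7.9] 49.995322823524475
```

Both stops bear symmetrically and have been held for well over 0.2 s. The downward press is more than needed, so I'll ease off before letting go.

carry_out --claw '[0.5, 0.5, 0.5, 0.5]' --delta_pos '[[0, 0, -0.03], [0, 0, -0.03], [0, -0.02, -0.02], [0, 0, 0]]' --angular '[[0, 0, 0], [0, 0, 0], [0, 0, 0], [0, 0, 0]]'

```text
clock: 23.2
position: [0.6021, 0.0581, 0.1026]
ee_rot: [-2.258, -2.182, 0.001]
force: [-5.1, 0.1, -0.7]
width: 0.123
gripper_force: 50.0
```

```bash
python3 -c "
from h import *
feel()"
```

```text
23.35 [0.6022 0.0581 0.1027] rot [-2.258e+00 -2.182e+00  1.000e-03] F [-5.3  -0.12 -0.51] sd [0.1 0.3 0.2] NA,NB frictionless [5.5 5.1] nA,tA [ 2.9 -4.4] 49.99285876750946
```

carry_out --claw '[0.5, 0.5, 0.5, 0.5]' --delta_pos '[[0, 0, 0], [0, 0, 0], [0, 0, 0], [0, 0, 0]]' --angular '[[0, 0, 0], [0, 0, 0], [0, 0, 0], [0, 0, 0]]' --force 6

```text
clock: 23.75
position: [0.6025, 0.0581, 0.1028]
ee_rot: [-2.258, -2.183, 0.0]
force: [-5.2, -0.0, -0.5]
width: 0.131
gripper_force: 6.0
```

```bash
python3 -c "
from h import *
feel()"
```

```text
23.9 [0.6025 0.0581 0.1028] rot [-2.258 -2.183  0.   ] F [-5.81  0.14 -0.  ] sd [0.6 0.6 0.3] NA,NB frictionless [5.9 5.8] nA,tA [ 3. -5.] 5.999336019158363
```

Still bearing on both stops. Now I'll open the fingers and go up.

carry_out --claw '[2, 3, 5, 5, 5, 5, 5, 5]' --delta_pos '[[0, 0, 0], [0, 0, 0], [0, 0, 0], [0, 0, 0], [0, 0, 0], [0, 0, 0], [0, 0, 0], [0, 0, 0]]' --angular '[[0, 0, 0], [0, 0, 0], [0, 0, 0], [0, 0, 0], [0, 0, 0], [0, 0, 0], [0, 0, 0], [0, 0, 0]]' --force 20

```text
clock: 24.7
position: [0.6029, 0.0578, 0.1028]
ee_rot: [2.259, 2.183, 0.0]
force: [-0.8, -0.2, -0.9]
width: 0.547
gripper_force: 0.0
```

carry_out --claw '[5, 5, 5, 5, 5, 5, 5, 5, 5, 5, 5, 5, 5, 5]' --delta_pos '[[0, 0, -0.6], [0, 0, -1.4], [0, 0, -2], [0, 0, -2], [0, 0, -2], [0, 0, -1.5], [0, 0, -0.5], [0, -1.5, 0], [0, -3, 0], [0.1, -3, 0], [0.1, -3, 0], [0, -3, 0], [0, -1.5, 0], [0, 0, 0]]' --angular '[[0, 0, 0], [0, 0, 0], [0, 0, 0], [0, 0, 0], [0, 0, 0], [0, 0, 0], [0, 0, 0], [0, 0, 0], [0, 0, 0], [0, 0, 0], [0, 0, 0], [0, 0, 0], [0, 0, 0], [0, 0, 0]]'

```text
clock: 26.1
position: [0.4507, 0.0653, 0.2024]
ee_rot: [-2.256, -2.182, 0.001]
force: [-0.1, 0.6, 0.2]
width: 0.546
gripper_force: 0.0
```

carry_out --claw '[5, 5, 5, 5, 5, 5, 5, 5, 5, 5, 5, 5, 5]' --delta_pos '[[0, 0, 0], [0, 0, 0], [0, 0, 0], [0, 0, 0], [0, 0, 0], [0, 0, 0], [0, 0, 0], [0, 0, 0], [0, 0, 0], [0, 0, 0], [0, 0, 0], [0, 0, 0], [0, 0, 0]]' --angular '[[0, 0, -0.143], [0, 0, -0.143], [0, 0, -0.143], [0, 0, -0.143], [0, 0, -0.143], [0, 0, -0.143], [0, 0, -0.143], [0, 0, -0.143], [0, 0, -0.143], [0, 0, -0.143], [0, 0, -0.141], [0, 0, 0], [0, 0, 0]]'

```text
clock: 27.4
position: [0.4535, 0.0647, 0.2028]
ee_rot: [0.061, 3.141, -0.0]
force: [-0.3, -0.9, -0.0]
width: 0.547
gripper_force: 0.0
```

Run:
```python
from h import *
w=img("wrist");s=arm.observe();print(s["clock"],s["position"],s["ee_rot"],s["force"],np.round(w["T"],3).tolist())
for l,z in(("jaw",0),("jaw_fin",.075),("jaw_face",.032),("stop_a",0),("tiffin",0),("tiffin_handle",.121)):
    print(l,[(np.round(u).tolist(),np.round(ground(w,u,z)[0,:2],4).tolist(),round(k,2)) for u,k in px(l,w)])
c=w["frame"];cv2.imwrite("pics/w4.png",c[:,:,::-1])
```

```text
27.45 [0.45339328 0.06479159 0.20277283] [ 6.00101677e-02  3.14096453e+00 -2.22886990e-04] [ 0.59618871 -0.54946155  0.32218988] [[0.038, 0.953, 0.3, 0.373], [0.999, -0.036, -0.011, 0.067], [0.0, 0.3, -0.954, 0.363], [0.0, 0.0, 0.0, 1.0]]
jaw [([316.0, 212.0], [0.4565, 0.0664], 0.56)]
jaw_fin [([317.0, 232.0], [0.4555, 0.0668], 0.85)]
jaw_face [([316.0, 270.0], [0.5056, 0.0641], 0.62)]
stop_a []
tiffin [([92.0, 128.0], [0.3491, -0.1721], 0.97), ([213.0, 107.0], [0.345, -0.03], 0.95), ([33.0, 298.0], [0.5541, -0.3245], 0.93), ([7.0, 129.0], [0.3264, -0.311], 0.87), ([312.0, 339.0], [0.6041, 0.0569], 0.62)]
tiffin_handle [([172.0, 101.0], [0.3472, -0.0266], 0.91), ([312.0, 407.0], [0.5983, 0.0574], 0.81)]
```

View pics/w4.png

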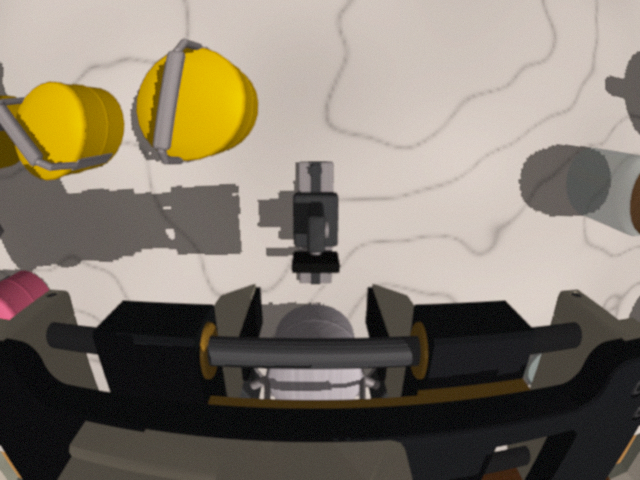

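Wrist view: fin at (317,235), rail upright in the picture so the tool is aligned with it. The tiffin stands at (315,350). I'll go down over the fin.

carry_out --claw '[5, 5, 5, 5, 5, 5, 5, 5, 5, 5]' --delta_pos '[[-0.2, 0.15, 0.6], [0, 0, 1.5], [0, 0, 2], [0, 0, 2], [0, 0, 2], [0, 0, 2], [0, 0, 2], [0, 0, 1.6], [0, 0, 0.9], [0, 0, 0]]' --angular '[[0, 0, 0], [0, 0, 0], [0, 0, 0], [0, 0, 0], [0, 0, 0], [0, 0, 0], [0, 0, 0], [0, 0, 0], [0, 0, 0], [0, 0, 0]]'

```text
clock: 28.75
position: [0.4544, 0.0661, 0.0558]
ee_rot: [-0.054, -3.139, 0.001]
force: [-0.7, -0.1, 0.0]
width: 0.547
gripper_force: 0.0
```

carry_out --claw '[3, 2, 1, 0.5, 0.5, 0.5, 0.5, 0.5, 0.5, 0.5, 0.5]' --delta_pos '[[0, 0, 0], [0, 0, 0], [0, 0, 0], [0, 0, 0], [0, 0, 0], [0, 0, 0], [0, 0, 0], [0, 0, 0], [0, 0, 0], [0, 0, 0], [0, 0, 0]]' --angular '[[0, 0, 0], [0, 0, 0], [0, 0, 0], [0, 0, 0], [0, 0, 0], [0, 0, 0], [0, 0, 0], [0, 0, 0], [0, 0, 0], [0, 0, 0], [0, 0, 0]]' --force 40

```text
clock: 29.85
position: [0.4552, 0.0663, 0.0571]
ee_rot: [0.054, 3.141, 0.0]
force: [-0.2, -0.2, 5.9]
width: 0.15
gripper_force: 40.0
```

```bash
python3 -c "
from h import *
feel()"
```

```text
30.0 [0.4552 0.0663 0.0571] rot [0.054 3.141 0.   ] F [-0.86 -0.51  6.74] sd [0.4 0.3 0.6] NA,NB frictionless [1.1 0.5] nA,tA [ 0.9 -0.5] 39.99395728111267
```

carry_out --claw '[0.5, 0.5, 0.5, 0.5, 0.5, 0.5, 0.5, 0.5]' --delta_pos '[[0, 0, -0.1], [-0.2, 0, 0], [-0.4, 0, 0], [-0.4, 0, 0], [-0.4, 0, 0], [-0.4, 0, 0], [-0.2, 0, 0], [0, 0, 0]]' --angular '[[0, 0, 0], [0, 0, 0], [0, 0, 0], [0, 0, 0], [0, 0, 0], [0, 0, 0], [0, 0, 0], [0, 0, 0]]'

```text
clock: 30.8
position: [0.4723, 0.0656, 0.0571]
ee_rot: [-0.053, -3.136, 0.0]
force: [-7.3, -0.0, -0.1]
width: 0.149
gripper_force: 40.0
```

```bash
python3 -c "
from h import *
feel()"
```

```text
30.95 [0.4724 0.0656 0.0571] rot [-0.053 -3.136  0.   ] F [-7.   -0.32 -0.9 ] sd [0.3 0.4 0.7] NA,NB frictionless [7.3 6.6] nA,tA [ 4.  -5.7] 39.99855101108551
```

carry_out --claw '[0.5, 0.5, 0.5, 0.5, 0.5, 0.5, 0.5, 0.5, 0.5]' --delta_pos '[[-0.2, 0, 0], [-0.4, 0, 0], [-0.4, 0, 0], [-0.4, 0, 0], [-0.4, 0, 0], [-0.4, 0, 0], [-0.2, 0, 0], [-0.1, 0, 0], [0, 0, 0]]' --angular '[[0, 0, 0], [0, 0, 0], [0, 0, 0], [0, 0, 0], [0, 0, 0], [0, 0, 0], [0, 0, 0], [0, 0, 0], [0, 0, 0]]'

```text
clock: 31.85
position: [0.4972, 0.0646, 0.0571]
ee_rot: [-0.054, -3.136, 0.0]
force: [-8.4, -1.0, 1.1]
width: 0.15
gripper_force: 40.0
```

carry_out --claw '[0.5, 0.5, 0.5, 0.5, 0.5, 0.5, 0.5]' --delta_pos '[[-0.1, 0, 0], [-0.1, 0, 0], [-0.1, 0, 0], [-0.1, 0, 0], [-0.1, 0, 0], [-0.1, 0, 0], [-0.1, 0, 0]]' --angular '[[0, 0, 0], [0, 0, 0], [0, 0, 0], [0, 0, 0], [0, 0, 0], [0, 0, 0], [0, 0, 0]]'

```text
clock: 32.55
position: [0.5039, 0.0643, 0.0571]
ee_rot: [-0.054, -3.135, 0.0]
force: [-9.2, -1.6, 3.2]
width: 0.154
gripper_force: 40.0
```

carry_out --claw '[0.5, 0.5, 0.5]' --delta_pos '[[-0.1, 0, 0], [-0.1, 0, 0], [-0.1, 0, 0]]' --angular '[[0, 0, 0], [0, 0, 0], [0, 0, 0]]'

```text
clock: 32.85
position: [0.5069, 0.0642, 0.0571]
ee_rot: [-0.054, -3.135, 0.0]
force: [-9.7, -1.1, 3.0]
width: 0.149
gripper_force: 40.0
```

carry_out --claw '[0.5, 0.5, 0.5]' --delta_pos '[[-0.1, 0, 0], [-0.1, 0, 0], [-0.1, 0, 0]]' --angular '[[0, 0, 0], [0, 0, 0], [0, 0, 0]]'

```text
clock: 33.15
position: [0.5096, 0.0641, 0.0571]
ee_rot: [-0.054, -3.135, -0.0]
force: [-10.4, -0.8, 5.2]
width: 0.15
gripper_force: 40.0
```

carry_out --claw '[0.5, 0.5]' --delta_pos '[[-0.1, 0, 0], [-0.1, 0, 0]]' --angular '[[0, 0, 0], [0, 0, 0]]'

```text
clock: 33.35
position: [0.5114, 0.064, 0.0571]
ee_rot: [-0.054, -3.134, -0.0]
force: [-11.7, -2.1, 5.6]
width: 0.15
gripper_force: 40.0
```

carry_out --claw '[0.5, 0.5]' --delta_pos '[[-0.1, 0, 0], [-0.1, 0, 0]]' --angular '[[0, 0, 0], [0, 0, 0]]'

```text
clock: 33.55
position: [0.5132, 0.0639, 0.0571]
ee_rot: [-0.054, -3.134, -0.0]
force: [-12.2, -1.3, 6.8]
width: 0.152
gripper_force: 40.0
```

carry_out --claw '[0.5]' --delta_pos '[[-0.1, 0, 0]]' --angular '[[0, 0, 0]]'

```text
clock: 33.65
position: [0.514, 0.0639, 0.0571]
ee_rot: [-0.054, -3.134, -0.0]
force: [-13.4, -1.5, 7.7]
width: 0.151
gripper_force: 40.0
```

carry_out --claw '[0.5]' --delta_pos '[[-0.1, 0, 0]]' --angular '[[0, 0, 0]]'

```text
clock: 33.75
position: [0.5149, 0.0639, 0.0571]
ee_rot: [-0.054, -3.133, -0.0]
force: [-13.4, -0.9, 8.1]
width: 0.148
gripper_force: 40.0
```

carry_out --claw '[0.5, 0.5]' --delta_pos '[[-0.1, 0, 0], [0, 0, 0]]' --angular '[[0, 0, 0], [0, 0, 0]]'

```text
clock: 33.95
position: [0.5159, 0.0638, 0.0571]
ee_rot: [-0.054, -3.133, -0.0]
force: [-12.9, 0.4, 8.0]
width: 0.151
gripper_force: 40.0
```

Run:
```python
from h import *
feel(2)
s=img("side");c=cv2.resize(s["frame"][200:350,200:400],(800,600),interpolation=cv2.INTER_CUBIC);cv2.imwrite("pics/s5.png",c[:,:,::-1])
```

```text
34.05 [0.5159 0.0638 0.0571] rot [-0.054 -3.133 -0.   ] F [-12.78   0.22   7.52] sd [0.1 0.2 0.5] NA,NB frictionless [12.9 12.6] nA,tA [  6.6 -10.9] 39.99966323375702
```

View pics/s5.png

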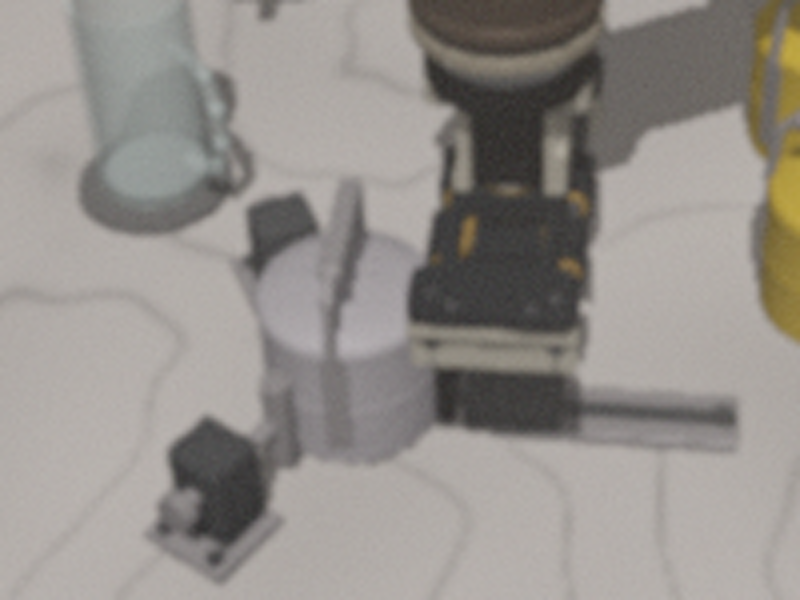

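The side crop shows the tiffin upright against both stop bars, with the jaw pad at its back. Relieve the arm and let go of the fin.

carry_out --claw '[0.5, 0.5, 0.5, 2, 3, 4, 5, 5, 5, 5, 5]' --delta_pos '[[0.05, 0, -0.05], [0.05, 0, -0.05], [0, 0, 0], [0, 0, 0], [0, 0, 0], [0, 0, 0], [0, 0, 0], [0, 0, 0], [0, 0, 0], [0, 0, 0], [0, 0, 0]]' --angular '[[0, 0, 0], [0, 0, 0], [0, 0, 0], [0, 0, 0], [0, 0, 0], [0, 0, 0], [0, 0, 0], [0, 0, 0], [0, 0, 0], [0, 0, 0], [0, 0, 0]]'

```text
clock: 35.2
position: [0.519, 0.0642, 0.0588]
ee_rot: [0.053, 3.141, 0.0]
force: [-0.5, -0.2, -0.1]
width: 0.547
gripper_force: 0.0
```

carry_out --claw '[5, 5, 5, 5, 5, 5, 5, 5, 5]' --delta_pos '[[0, 0, -0.5], [0, 0, -1.5], [0, 0, -2], [0, 0, -3], [0, 0, -3], [0, 0, -3], [0, 0, -2], [0, 0, 0], [0, 0, 0]]' --angular '[[0, 0, 0], [0, 0, 0], [0, 0, 0], [0, 0, 0], [0, 0, 0], [0, 0, 0], [0, 0, 0], [0, 0, 0], [0, 0, 0]]'

```text
clock: 36.1
position: [0.519, 0.0643, 0.209]
ee_rot: [0.053, 3.141, 0.001]
force: [-0.4, 0.3, 0.5]
width: 0.547
gripper_force: 0.0
```

Run:
```python
from h import *
print(np.round(fitclamp([img("top"),img("side"),img("wrist")]),4))
s=img("side"); print([(np.round(u),ground(s,u,0)[0,:2]) for u,k in px("tiffin",s)],[(ground(s,u,.121)[0,:2]) for u,k in px("tiffin_handle",s)])
```

```text
jaw 54 [352. 169.] [-68.8  88.3]
stop 54 [305. 214.] [-1.   1.9]
jaw 55 [327. 304.] [ 0.9 -0.4]
jaw_fin 55 [331. 280.] [-1.2 -2.8]
jaw_face 55 [305. 292.] [ 1.3 -0.9]
stop 55 [271. 314.] [-1.5  1.7]
jaw 56 [316. 208.] [-0.8  1. ]
jaw_fin 56 [313. 224.] [ 1.7 -0.2]
jaw_face 56 [314. 260.] [-0.8 -0.3]
[ 0.6034  0.0589 -0.0693  0.085 ]
[(array([411., 275.]), array([ 0.34327667, -0.02792056])), (array([409., 200.]), array([ 0.32611156, -0.31718226])), (array([409., 233.]), array([ 0.33549946, -0.1762323 ])), (array([292., 302.]), array([0.59333703, 0.06298653])), (array([382., 183.]), array([ 0.39536224, -0.39651558])), (array([324., 195.]), array([ 0.55415267, -0.32818575]))] [array([ 0.34598256, -0.16985304]), array([ 0.34424001, -0.02865453]), array([ 0.32427765, -0.29141873]), array([0.60316341, 0.06941723]), array([0.57075568, 0.17277706])]
```

```bash
python3 -c "
from cell import arm
print(arm.sign_off())"
```

```text
the job is handed in; nothing more can be done
None
```

I handed the job in at about 36 s. The tiffin stands against both stops with an estimated jaw nip of about 4–5 N and the gripper is clear, but sign-off gave no verdict, so I can't confirm how it was judged.

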